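# Feel along the tray sealer's gasket

### The job

Check the tray sealer's spring-mounted black gasket by feel: with the gripper's fingertips closed together, start on the white dot at the green tag and run them lightly along the gasket, over every white dot in turn and without lifting off in between, to the white dot at the orange tag, then lift clear. Touch gently, never pressing the gasket hard onto its stop. Pick nothing up, and leave the small cup inside the gasket and the mug and jar beside the sealer standing where they are.

Things in the scene. Friction and masses are not known exactly. Their poses are not given: they have to be found in the camera images.
- sealer: lower half of a tray sealer, fixed: bare metal deck 50 mm above the work surface, 210 mm (x) by 300 mm (y); on its far (+x) side, from x = 110 mm, a black housing 78 mm high with a film roll over it up to 118 mm. Origin under the middle of the deck, at work-surface height; x points to the housing, y along the deck's long side, z up
- gasket: black rectangular gasket frame: centre lines 130 (x) by 190 mm (y), bars 18 mm wide, top 72 mm above the work surface, 22 mm above the deck. On springs: moves straight down as one piece by up to 10 mm to a hard stop; gives from about 1.6 N, 4 N at 5 mm, 6.5 N at 10 mm, and springs back. Origin and axes as the sealer's
- green_tag: green disc, 24 mm across, 4 mm thick, fixed on the deck 32 mm (centre to centre, along the sealer's y) outside either mark1 or mark5: the tracing starts there. Origin at its underside
- orange_tag: the same in orange, outside the other end of the row of dots: the tracing ends there
- mark1 (a point): white round dot 1 of 5 in the gasket's far (+x, +y) corner, 24 mm across, flush with its top and moving with it; this point is the centre of the dot's top, at x = 65, y = 95, z = 72 mm from the sealer's origin. The row runs mark1 to mark5 round the +y, near and -y sides; none along the far side
- mark2 (a point): white round dot 2 of 5 in the gasket's near (-x, +y) corner, 24 mm across, flush with its top and moving with it; this point is the centre of the dot's top, at x = -65, y = 95, z = 72 mm from the sealer's origin. The row runs mark1 to mark5 round the +y, near and -y sides; none along the far side
- mark3 (a point): white round dot 3 of 5 in the gasket's near (-x) side, in the middle, 24 mm across, flush with its top and moving with it; this point is the centre of the dot's top, at x = -65, y = 0, z = 72 mm from the sealer's origin. The row runs mark1 to mark5 round the +y, near and -y sides; none along the far side
- mark4 (a point): white round dot 4 of 5 in the gasket's near (-x, -y) corner, 24 mm across, flush with its top and moving with it; this point is the centre of the dot's top, at x = -65, y = -95, z = 72 mm from the sealer's origin. The row runs mark1 to mark5 round the +y, near and -y sides; none along the far side
- mark5 (a point): white round dot 5 of 5 in the gasket's far (+x, -y) corner, 24 mm across, flush with its top and moving with it; this point is the centre of the dot's top, at x = 65, y = -95, z = 72 mm from the sealer's origin. The row runs mark1 to mark5 round the +y, near and -y sides; none along the far side
- sauce_cup: small white cup, 50 mm across, 45 mm high, standing loose on the deck inside the gasket frame, near its middle; its rim is 23 mm above the gasket's top. Origin under its base; leave it alone
- mug: blue mug, 76 mm across with a handle, 90 mm high, standing loose beside the sealer's +y end. Origin under its base; leave it alone
- jar: amber jar with red cap, 64 mm across, 85 mm high, standing loose beside the sealer's -y end. Origin under its base; leave it alone

How it is judged:
On the way, in this order (a step that is already met when the one before it is completed fails the run):
1. the closed fingertips touch the first dot, the one at the green tag (((y of green_tag in the frame of sealer above 0 m and contact force between the fingers and gasket above 0.3 N and horizontal distance between the grasp point and mark1 below 0.025 m) or (y of green_tag in the frame of sealer below 0 m and contact force between the fingers and gasket above 0.3 N and horizontal distance between the grasp point and mark5 below 0.025 m))), for 0.08 s.
2. the fingertips are still on the gasket midway between dots 1 and 2 (((y of green_tag in the frame of sealer above 0 m and contact force between the fingers and gasket above 0.3 N and horizontal distance between the grasp point and mark1 below 0.078 m and horizontal distance between the grasp point and mark2 below 0.078 m) or (y of green_tag in the frame of sealer below 0 m and contact force between the fingers and gasket above 0.3 N and horizontal distance between the grasp point and mark4 below 0.078 m and horizontal distance between the grasp point and mark5 below 0.078 m))), for 0.04 s.
3. the closed fingertips touch the dot number 2 counted from the green tag (((y of green_tag in the frame of sealer above 0 m and contact force between the fingers and gasket above 0.3 N and horizontal distance between the grasp point and mark2 below 0.025 m) or (y of green_tag in the frame of sealer below 0 m and contact force between the fingers and gasket above 0.3 N and horizontal distance between the grasp point and mark4 below 0.025 m))), for 0.08 s.
4. the fingertips are still on the gasket midway between dots 2 and 3 (((y of green_tag in the frame of sealer above 0 m and contact force between the fingers and gasket above 0.3 N and horizontal distance between the grasp point and mark2 below 0.06 m and horizontal distance between the grasp point and mark3 below 0.06 m) or (y of green_tag in the frame of sealer below 0 m and contact force between the fingers and gasket above 0.3 N and horizontal distance between the grasp point and mark3 below 0.06 m and horizontal distance between the grasp point and mark4 below 0.06 m))), for 0.04 s.
5. the closed fingertips touch the dot number 3 counted from the green tag (((y of green_tag in the frame of sealer above 0 m and contact force between the fingers and gasket above 0.3 N and horizontal distance between the grasp point and mark3 below 0.025 m) or (y of green_tag in the frame of sealer below 0 m and contact force between the fingers and gasket above 0.3 N and horizontal distance between the grasp point and mark3 below 0.025 m))), for 0.08 s.
6. the fingertips are still on the gasket midway between dots 3 and 4 (((y of green_tag in the frame of sealer above 0 m and contact force between the fingers and gasket above 0.3 N and horizontal distance between the grasp point and mark3 below 0.06 m and horizontal distance between the grasp point and mark4 below 0.06 m) or (y of green_tag in the frame of sealer below 0 m and contact force between the fingers and gasket above 0.3 N and horizontal distance between the grasp point and mark2 below 0.06 m and horizontal distance between the grasp point and mark3 below 0.06 m))), for 0.04 s.
7. the closed fingertips touch the dot number 4 counted from the green tag (((y of green_tag in the frame of sealer above 0 m and contact force between the fingers and gasket above 0.3 N and horizontal distance between the grasp point and mark4 below 0.025 m) or (y of green_tag in the frame of sealer below 0 m and contact force between the fingers and gasket above 0.3 N and horizontal distance between the grasp point and mark2 below 0.025 m))), for 0.08 s.
8. the fingertips are still on the gasket midway between dots 4 and 5 (((y of green_tag in the frame of sealer above 0 m and contact force between the fingers and gasket above 0.3 N and horizontal distance between the grasp point and mark4 below 0.078 m and horizontal distance between the grasp point and mark5 below 0.078 m) or (y of green_tag in the frame of sealer below 0 m and contact force between the fingers and gasket above 0.3 N and horizontal distance between the grasp point and mark1 below 0.078 m and horizontal distance between the grasp point and mark2 below 0.078 m))), for 0.04 s.
9. the closed fingertips touch the last dot, the one at the orange tag (((y of green_tag in the frame of sealer above 0 m and contact force between the fingers and gasket above 0.3 N and horizontal distance between the grasp point and mark5 below 0.025 m) or (y of green_tag in the frame of sealer below 0 m and contact force between the fingers and gasket above 0.3 N and horizontal distance between the grasp point and mark1 below 0.025 m))), for 0.08 s.
At the end, for the whole second after the job is handed in: All dots and gaps were touched in order, green to orange; the gasket is back within 2 mm of rest; the cup, mug and jar are within 15 mm of where they began, upright within 0.15 rad and at rest (distance of gasket from where it was at the start of the episode below 0.002 m and angle between each of sauce_cup, mug, jar's own z axis and vertical below 0.15 rad and distance of each of sauce_cup, mug, jar from where it was at the start of the episode below 0.015 m and linear speed of each of sauce_cup, mug, jar below 0.02 m/s).
It fails at once if the gasket is pressed harder than 15 N (hard on its stop) (contact force between anything else and gasket above 15 N).
It fails at once if the cup inside the gasket is lifted, carried or shoved more than 15 mm (distance of sauce_cup from where it was at the start of the episode above 0.015 m).
It fails at once if the mug or the jar is lifted, carried or shoved more than 15 mm (distance of any of mug, jar from where it was at the start of the episode above 0.015 m).
It also fails if it takes over 45 s, if anything falls off the work surface, if the arm or the gripper's body presses on something with over 40 N, if the wrist force passes 120 N, or if a joint passes its speed limit or range.

### The arm

A 6-joint arm with a two-finger parallel gripper is mounted at the origin on the work surface. World frame = base frame: x ahead of the robot, y to its left, z up, the work surface at z = 0. Lengths are in m, angles in rad, forces in N, time in s.
With the tool pointing down it reaches from about 0.375 to 0.975 m from the base axis. Payload 3.8 kg.
Tool frame: the origin (TCP) lies at the centre of the arm's flange, where the gripper is bolted on; the fingertips stand 173 mm ahead of it and the grasp point (between the pads) lies 155 mm ahead of it (bot.tip_reach is the distance from the TCP to the fingertips, in m); z points along the fingers, y is the line along which they close (so a half turn about z gives the same grasp; the last joint's range is limited). The gripper opens to 85 mm and grips with 20 to 120 N. Pads are 22 mm wide; open, the fingers measure 114 mm over their backs; the gripper's body (76 mm by 85 mm) begins 54 mm behind the grasp point. The pads swing forward as they close: fully open they stand 13 mm farther back than shut.
Start: joints at [1.176, 0.264, 1.604, -0, 1.274, -0.037], TCP at [0.236, 0.632, 0.405] pointing down, gripper open.
Joint ranges: [-2.63, 2.63], [-0.94, 2.18], [0.31, 2.57], [-1.31, 4.45], [0, 2.66], [-2.55, 2.55]. Speed limits (rad/s): [2.57, 2.57, 3.14, 3.14, 3.14, 3.14].

### API

Orientations are given as a rotation vector (axis times angle).
In Python, from workcell import bot gives the robot as it stands.
- The arm moves only by the tool drive_tool, never from a script. Its arguments are lists of equal length, an entry for each row: "claw": the finger opening in mm, from 0 to 85.4; "slide": the shift along the world's x, y, z each as a share of 0.5 m, from -1 to 1, a list of three; "yaw": the turn about the world's z as a share of 180 degrees, from -1 to 1. A call has 1 to 8 rows; each row is the pose to reach, as a shift and turn from the pose commanded when the call began, turning the shorter way round; what a row does not reach only later rows make up. A row lasts 1/12 s, in which the tool goes at most 41.7 mm and 7.16 degrees, less where a joint would pass 70% of its speed; a pose out of reach is approached as far as the arm can. A call with a number of a shift or a turn outside -1 to 1 is refused whole. A call with a gripper value outside its range is refused whole. The fingers move at their own pace and stop on an object; "newtons" is the grip in N (left out, the last holds). Time passes only in rows, so rows that repeat a pose let the fingers close. It gives the time, the measured TCP pose, the force, the opening and the grip force at its end, in the units of the state.
- bot.read_state(): the state, without advancing time (a new reading comes with each control period).
- bot.read_camera(name): name is "side" or "top"; returns a dict with "color" (420x560x3 uint8, red, green, blue), "depth" (420x560 float32, m along the optical axis (not along the pixel's ray), 0 where there is no reading), "mtx" (3x3 intrinsics, pixels), "eye" and "rotation" of the camera in the world. Camera axes: x right, y up, looking along -z (the intrinsics and any distortion apply to the point x, -y, -z); pixel columns grow to the right and rows downward; lengths in m; the calibration is good to about 2 mm. A picture is of the moment at which its call begins.
- bot.finish_job(): hands the job in; it is judged then, once.
The state is a dict: "time": time; "q": joint angles; "joint_vel": joint speeds; "joint_torque": joint torques, N m; "tool_pos": TCP position; "tcp_rot": TCP orientation; "wrist_force": force on the tool from outside, world axes, zero at the start; "torque": the same for the moment, N m; "width": opening from 0.0 (shut) to 1.0 (fully open); "grip_force": force on a finger pad.
Only numpy, scipy, OpenCV 4.12 (cv2) and the standard library are available. Lean on these libraries where they do the work, as an engineer would, in place of code of your own. Each camera call takes 0.05 s, during which the arm holds its last target. There are 200 camera calls.

## Working session

There is one attempt and no reset: what is moved stays moved. The work goes in short steps, Python scripts to look and compute and a tool call to move; the robot and the scene stay as the last step left them, time stands still between calls to the robot, and variables do not carry over. Pictures are saved under pics/ and viewed, at most 10 in all, crops included, and the job is handed in when it is done.

Besides the shell and the picture viewer there is one more tool, called after ">>>" as name(argument=value, ...) on one line, values as JSON. drive_tool: Moves the arm, as the interface text tells. Shift numbers are shares of 0.5 m and turn numbers shares of 180 degrees, none past 1 either way. Its arguments: {"type":"object","properties":{"claw":{"type":"array","items":{"type":"number"}},"slide":{"type":"array","items":{"type":"array","items":{"type":"number"}}},"yaw":{"type":"array","items":{"type":"number"}},"newtons":{"type":"number"}},"required":["claw","slide","yaw"]}

```bash
mkdir -p pics; python3 - <<'E'
from workcell import bot
import cv2,numpy as np
s=bot.read_state();print({k:np.round(v,3) for k,v in s.items()}, bot.tip_reach)
for n in("top","side"):
    c=bot.read_camera(n);np.savez(f"{n}0.npz",**c)
    cv2.imwrite(f"pics/{n}0.png",c["color"][:,:,::-1]);print(n,c["eye"],c["rotation"],c["mtx"],c.keys())
E
```

```text
{'time': np.float64(0.0), 'q': array([ 1.176,  0.265,  1.605, -0.   ,  1.274, -0.037]), 'joint_vel': array([-0.001,  0.001, -0.   ,  0.   , -0.001, -0.001]), 'joint_torque': array([-0.0000e+00, -5.1512e+01, -3.6731e+01, -0.0000e+00,  1.3000e-02,
       -0.0000e+00]), 'tool_pos': array([0.236, 0.632, 0.403]), 'tcp_rot': array([-5.590e-01, -3.091e+00,  3.000e-03]), 'wrist_force': array([-0.236,  0.482,  0.913]), 'torque': array([ 0.052,  0.01 , -0.024]), 'grip_force': np.float64(0.0), 'width': np.float64(1.002)} 0.1734
top [0.51450975 0.00692396 0.8527155 ] [ 0.09012412 -0.05326215 -1.58391046] [[417.97757125   0.         281.50309197]
 [  0.         417.97757125 202.78553843]
 [  0.           0.           1.        ]] dict_keys(['color', 'depth', 'mtx', 'eye', 'rotation'])
side [ 0.30202434 -0.2889345   0.59145784] [ 0.63503361 -0.25969665 -0.73821023] [[384.19573123   0.         281.99364082]
 [  0.         384.19573123 212.06703192]
 [  0.           0.           1.        ]] dict_keys(['color', 'depth', 'mtx', 'eye', 'rotation'])
```

View pics/top0.png

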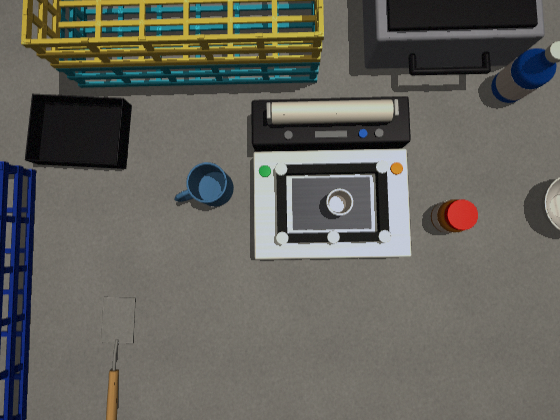

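View pics/side0.png

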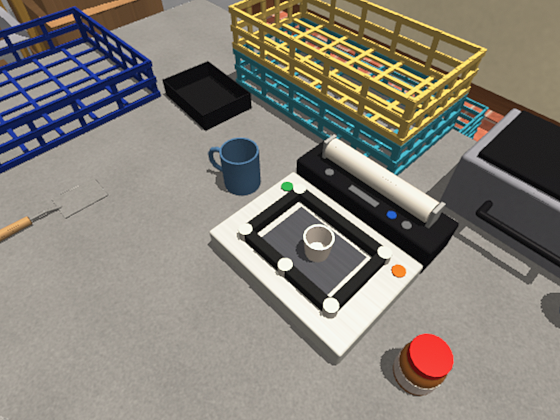

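The top view shows green at px (265,171) beside mark1 (281,169). Marks 2, 3 and 4 are at (282,238), (333,237) and (384,237), and mark5 at (382,168) is beside orange (397,168). The side view agrees: cup in the middle, mug off the +y end, jar off the -y end. So the run goes mark1 to mark5.

```bash
cat > h.py <<'E'
import numpy as np,cv2
from scipy.spatial.transform import Rotation as R
def load(n):
    c=dict(np.load(n)); c["Rm"]=R.from_rotvec(c["rotation"]).as_matrix() if c["rotation"].shape==(3,) else c["rotation"]; return c
def ray(c,px):
    p=np.c_[np.atleast_2d(px),np.ones(len(np.atleast_2d(px)))]@np.linalg.inv(c["mtx"]).T
    return (p*[1,-1,-1])@c["Rm"].T
def cloud(c):
    h,w=c["depth"].shape; v,u=np.mgrid[:h,:w]
    return (ray(c,np.c_[u.ravel(),v.ravel()])*c["depth"].reshape(-1,1)+c["eye"]).reshape(h,w,3)
def tri(c1,p1,c2,p2):
    d=[ray(c1,p1)[0],ray(c2,p2)[0]]; d=[x/np.linalg.norm(x) for x in d]
    P=[np.eye(3)-np.outer(x,x) for x in d]
    return np.linalg.solve(P[0]+P[1],P[0]@c1["eye"]+P[1]@c2["eye"])
E
python3 - <<'E'
from h import *
seeds={"top0.npz":[(281,169),(282,238),(333,237),(384,237),(382,168)],"side0.npz":[(299,188),(246,230),(286,265),(331,306),(384,253)]}
C={n:load(n) for n in seeds};px={}
for n,c in C.items():
    P=cloud(c);z=P[...,2];im=c["color"].astype(int);px[n]=[]
    for s in seeds[n]:
        u,v=s; z0=np.median(z[v-2:v+3,u-2:u+3])
        m=((im.min(2)>140)&(abs(z-z0)<.009)).astype(np.uint8)
        k,l,st,ce=cv2.connectedComponentsWithStats(m)
        w=l[v,u]; px[n].append(ce[w]); print(n,s,ce[w].round(1),st[w],round(z0,4),P[l==w].mean(0).round(4) if w else None)
T=np.array([tri(C["top0.npz"],a,C["side0.npz"],b) for a,b in zip(px["top0.npz"],px["side0.npz"])]);print(T.round(4))
M=np.array([[65,95],[-65,95],[-65,0],[-65,-95],[65,-95]])/1e3
def fit(W):
    a=M-M.mean(0);b=W[:,:2]-W[:,:2].mean(0);H=a.T@b;th=np.arctan2(H[0,1]-H[1,0],H[0,0]+H[1,1]);r=np.array([[np.cos(th),-np.sin(th)],[np.sin(th),np.cos(th)]])
    o=W[:,:2].mean(0)-r@M.mean(0);F=M@r.T+o;print("th",th,"o",o,"resid",np.round((F-W[:,:2])*1e3,1).tolist());print(F.round(4))
fit(T)
for n,c in C.items():
    d=ray(c,px[n]);W=c["eye"]+d*((.072-c["eye"][2])/d[:,2])[:,None];fit(W)
E
```

```text
top0.npz (281, 169) [280.6 168.3] [275 163  12  12 117] 0.0726 [0.6513 0.0255 0.0725]
top0.npz (282, 238) [281.7 237.6] [276 232  12  12 119] 0.0728 [0.5209 0.0252 0.0726]
top0.npz (333, 237) [333.1 236.6] [327 231  13  12 120] 0.0725 [ 0.5215 -0.0702  0.0722]
top0.npz (384, 237) [384.4 235.8] [379 230  12  13 118] 0.072 [ 0.5217 -0.165   0.0722]
top0.npz (382, 168) [381.6 166.3] [376 161  12  12 118] 0.0725 [ 0.6518 -0.1644  0.0722]
side0.npz (299, 188) [298.9 188.5] [293 184  13  10  94] 0.0716 [0.6494 0.0242 0.0714]
side0.npz (246, 230) [244.8 228.6] [238 222  15  13 137] 0.0717 [0.5201 0.0238 0.0715]
side0.npz (286, 265) [284.5 264.1] [278 258  15  13 152] 0.0715 [ 0.5202 -0.0709  0.0715]
side0.npz (331, 306) [330.6 304.8] [323 297  16  16 200] 0.0717 [ 0.5208 -0.1661  0.0717]
side0.npz (384, 253) [384.1 252.1] [377 246  15  13 138] 0.0714 [ 0.65   -0.1656  0.0717]
[[ 0.6518  0.0258  0.0683]
 [ 0.521   0.0253  0.0692]
 [ 0.5213 -0.0703  0.0695]
 [ 0.5217 -0.1656  0.0694]
 [ 0.6523 -0.165   0.0685]]
th 0.003691877076831328 o [ 0.58660469 -0.06990646] resid [[-0.5, -0.5], [0.3, -0.4], [0.3, 0.1], [0.3, 0.4], [-0.3, 0.4]]
[[ 0.6513  0.0253]
 [ 0.5213  0.0249]
 [ 0.5216 -0.0701]
 [ 0.522  -0.1651]
 [ 0.652  -0.1647]]
th 0.0036206704502834493 o [ 0.58645604 -0.06973314] resid [[-0.3, -0.0], [0.2, -0.2], [0.0, 0.2], [0.1, 0.1], [-0.1, -0.0]]
[[ 0.6511  0.0255]
 [ 0.5211  0.025 ]
 [ 0.5215 -0.07  ]
 [ 0.5218 -0.165 ]
 [ 0.6518 -0.1645]]
th 0.0034016466522899585 o [ 0.58484745 -0.07110303] resid [[0.5, 0.3], [-0.4, 0.2], [-0.1, -0.2], [-0.4, -0.2], [0.4, -0.2]]
[[ 0.6495  0.0241]
 [ 0.5195  0.0237]
 [ 0.5198 -0.0713]
 [ 0.5202 -0.1663]
 [ 0.6502 -0.1659]]
```

>>> drive_tool(claw=[0,0,0,0,0,0,0,0], slide=[[0.36,-0.54,0],[0.36,-0.54,0],[0.36,-0.54,0],[0.36,-0.54,0],[0.36,-0.54,0],[0.36,-0.54,0],[0.36,-0.54,0],[0.36,-0.54,0]], yaw=[0.114,0.114,0.114,0.114,0.114,0.114,0.114,0.114], newtons=20)

```text
time: 0.77
tool_pos: [0.4173, 0.3597, 0.4042]
tcp_rot: [-0.0, -3.141, 0.002]
wrist_force: [0.9, 0.8, -0.1]
width: -0.002
grip_force: 0.0
```

>>> drive_tool(claw=[0,0,0,0,0,0,0,0], slide=[[0.36,-0.52,0],[0.36,-0.52,0],[0.36,-0.52,0],[0.36,-0.52,0],[0.36,-0.52,0],[0.36,-0.52,0],[0.36,-0.52,0],[0.36,-0.52,0]], yaw=[0,0,0,0,0,0,0,0])

```text
time: 1.43
tool_pos: [0.5979, 0.0987, 0.4042]
tcp_rot: [0.003, 3.141, -0.002]
wrist_force: [0.3, 0.8, 0.2]
width: 0.001
grip_force: 0.0
```

>>> drive_tool(claw=[0,0,0,0,0,0,0], slide=[[0.108,-0.154,0],[0.108,-0.154,0],[0.108,-0.154,0],[0.108,-0.154,-0.12],[0.108,-0.154,-0.2],[0.108,-0.154,-0.24],[0.108,-0.154,-0.24]], yaw=[0,0,0,0,0,0,0])

```text
time: 2.02
tool_pos: [0.6458, 0.0252, 0.2746]
tcp_rot: [-0.0, -3.124, -0.0]
wrist_force: [-2.8, 0.8, -1.8]
width: -0.001
grip_force: 0.0
```

>>> drive_tool(claw=[0,0,0,0], slide=[[0,0,0],[0,0,0],[0,0,0],[0,0,0]], yaw=[0,0,0,0])

```text
time: 2.35
tool_pos: [0.6519, 0.0255, 0.2885]
tcp_rot: [-0.001, 3.135, 0.0]
wrist_force: [-0.9, 0.0, 0.3]
width: -0.001
grip_force: 0.0
```

```bash
python3 - <<'E'
from workcell import bot
import cv2,numpy as np
s=bot.read_state();print(s["tool_pos"],s["wrist_force"])
for n in("top","side"):
    c=bot.read_camera(n);np.savez(f"{n}1.npz",**c)
    if n=="side":cv2.imwrite("pics/side1.png",cv2.resize(c["color"][120:340,180:460,::-1],None,fx=2.5,fy=2.5))
E
```

```text
[0.6518526  0.0255079  0.28850367] [-0.90432683  0.03908153  0.26348834]
```

View pics/side1.png

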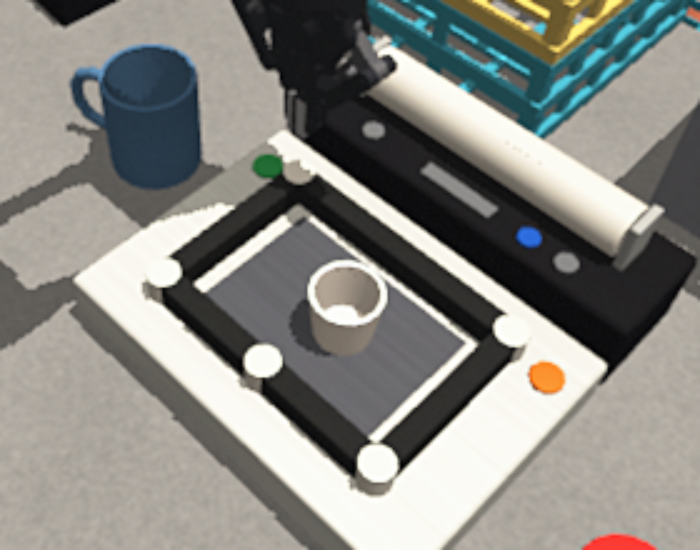

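Camera view: the fingertips hang above mark1, crop px about (298,130), with the cup and mug clear. The arm swings after fast moves, so I'll ramp gently from here.

>>> drive_tool(claw=[0,0,0,0,0,0,0,0], slide=[[0,0,-0.005],[0,0,-0.015],[0,0,-0.03],[0,0,-0.045],[0,0,-0.055],[0,0,-0.06],[0,0,-0.06],[0,0,-0.06]], yaw=[0,0,0,0,0,0,0,0])

```text
time: 3.12
tool_pos: [0.6503, 0.0252, 0.2541]
tcp_rot: [0.0, -3.141, 0.0]
wrist_force: [0.1, -0.6, -0.5]
width: 0.0
grip_force: 0.0
```

>>> drive_tool(claw=[0,0,0,0], slide=[[0,0,0],[0,0,0],[0,0,0],[0,0,0]], yaw=[0,0,0,0])

```text
time: 3.45
tool_pos: [0.6506, 0.0253, 0.2551]
tcp_rot: [-0.001, 3.141, 0.0]
wrist_force: [0.0, -0.4, 0.5]
width: -0.001
grip_force: 0.0
```

>>> drive_tool(claw=[0,0,0,0,0,0,0,0], slide=[[0,0,-0.003],[0,0,-0.008],[0,0,-0.014],[0,0,-0.02],[0,0,-0.024],[0,0,-0.026],[0,0,-0.026],[0,0,-0.026]], yaw=[0,0,0,0,0,0,0,0])

```text
time: 4.12
tool_pos: [0.6504, 0.0253, 0.242]
tcp_rot: [0.001, -3.142, 0.0]
wrist_force: [-1.4, 1.5, 4.4]
width: 0.002
grip_force: 1.8
```

>>> drive_tool(claw=[0,0,0], slide=[[0,0,0],[0,0,0],[0,0,0]], yaw=[0,0,0])

```text
time: 4.37
tool_pos: [0.6504, 0.0252, 0.2419]
tcp_rot: [-0.001, 3.142, 0.0]
wrist_force: [-0.2, 0.6, 3.7]
width: 0.002
grip_force: 1.8
```

>>> drive_tool(claw=[0,0,0,0,0,0,0,0], slide=[[-0.005,0,0],[-0.015,0,0],[-0.028,0,0],[-0.042,0,0],[-0.056,0,0],[-0.07,0,0],[-0.084,0,0],[-0.098,0,0]], yaw=[0,0,0,0,0,0,0,0])

```text
time: 5.03
tool_pos: [0.6006, 0.0252, 0.2418]
tcp_rot: [-0.001, 3.141, -0.0]
wrist_force: [2.5, 0.0, 4.2]
width: 0.001
grip_force: 1.8
```

Commanded x is now 0.601; it needs to reach 0.520.

>>> drive_tool(claw=[0,0,0,0,0,0,0,0], slide=[[-0.014,0,0],[-0.028,0,0],[-0.042,0,0],[-0.056,0,0],[-0.07,0,0],[-0.084,0,0],[-0.096,0,0],[-0.106,0,0]], yaw=[0,0,0,0,0,0,0,0])

```text
time: 5.7
tool_pos: [0.5476, 0.0253, 0.2416]
tcp_rot: [0.0, -3.141, -0.0]
wrist_force: [3.1, -0.7, 2.9]
width: 0.001
grip_force: 1.8
```

>>> drive_tool(claw=[0,0,0,0,0,0,0,0], slide=[[-0.008,0,0],[-0.014,0,0],[-0.018,0,0],[-0.021,0,0],[-0.023,0,0],[-0.024,0,0],[-0.056,0,0],[-0.056,0,0]], yaw=[0,0,0,0,0,0,0,0])

```text
time: 6.37
tool_pos: [0.5186, 0.0253, 0.241]
tcp_rot: [0.001, -3.138, -0.0]
wrist_force: [-1.7, 0.1, 4.6]
width: 0.001
grip_force: 2.0
```

>>> drive_tool(claw=[0,0,0,0,0,0,0,0], slide=[[0,-0.004,0],[0,-0.014,0],[0,-0.028,0],[0,-0.042,0],[0,-0.056,0],[0,-0.07,0],[0,-0.084,0],[0,-0.098,0]], yaw=[0,0,0,0,0,0,0,0])

```text
time: 7.03
tool_pos: [0.5204, -0.0247, 0.2417]
tcp_rot: [-0.0, -3.142, -0.0]
wrist_force: [-0.1, 2.8, 4.4]
width: 0.003
grip_force: 1.8
```

>>> drive_tool(claw=[0,0,0,0,0,0,0,0], slide=[[0,-0.014,0],[0,-0.028,0],[0,-0.042,0],[0,-0.056,0],[0,-0.07,0],[0,-0.082,0],[0,-0.09,0],[0,-0.094,0]], yaw=[0,0,0,0,0,0,0,0])

```text
time: 7.7
tool_pos: [0.5204, -0.0714, 0.2417]
tcp_rot: [-0.0, -3.142, 0.0]
wrist_force: [-0.7, 2.2, 3.8]
width: 0.004
grip_force: 1.9
```

>>> drive_tool(claw=[0,0,0,0,0,0,0,0], slide=[[0,0,0],[0,-0.004,0],[0,-0.014,0],[0,-0.028,0],[0,-0.042,0],[0,-0.056,0],[0,-0.07,0],[0,-0.084,0]], yaw=[0,0,0,0,0,0,0,0])

```text
time: 8.37
tool_pos: [0.5203, -0.1136, 0.2417]
tcp_rot: [0.0, -3.141, 0.0]
wrist_force: [0.6, 2.5, 2.8]
width: 0.006
grip_force: 1.8
```

>>> drive_tool(claw=[0,0,0,0,0,0,0,0], slide=[[0,-0.014,0],[0,-0.028,0],[0,-0.042,0],[0,-0.056,0],[0,-0.07,0],[0,-0.084,0],[0,-0.096,0],[0,-0.104,0]], yaw=[0,0,0,0,0,0,0,0])

```text
time: 9.03
tool_pos: [0.5204, -0.1656, 0.2417]
tcp_rot: [0.0, 3.142, -0.0]
wrist_force: [0.4, 2.9, 2.9]
width: 0.001
grip_force: 1.8
```

>>> drive_tool(claw=[0,0,0,0,0,0,0,0], slide=[[0,0,0],[0.004,0,0],[0.014,0,0],[0.028,0,0],[0.042,0,0],[0.056,0,0],[0.07,0,0],[0.084,0,0]], yaw=[0,0,0,0,0,0,0,0])

```text
time: 9.7
tool_pos: [0.5633, -0.1646, 0.2416]
tcp_rot: [0.001, -3.142, -0.0]
wrist_force: [-2.6, -0.3, 3.9]
width: -0.001
grip_force: 1.8
```

>>> drive_tool(claw=[0,0,0,0,0,0,0,0], slide=[[0.014,0,0],[0.028,0,0],[0.042,0,0],[0.056,0,0],[0.07,0,0],[0.084,0,0],[0.098,0,0],[0.112,0,0]], yaw=[0,0,0,0,0,0,0,0])

```text
time: 10.37
tool_pos: [0.6191, -0.1648, 0.2417]
tcp_rot: [-0.001, 3.142, -0.0]
wrist_force: [-2.2, 0.4, 3.9]
width: 0.0
grip_force: 1.8
```

Commanded x is now 0.618; it needs about 0.651, followed by a hold and then a lift.

>>> drive_tool(claw=[0,0,0,0,0,0,0,0], slide=[[0.014,0,0],[0.028,0,0],[0.042,0,0],[0.054,0,0],[0.062,0,0],[0.066,0,0],[0.066,0,0],[0.066,0,0]], yaw=[0,0,0,0,0,0,0,0])

```text
time: 11.03
tool_pos: [0.652, -0.1647, 0.242]
tcp_rot: [-0.0, 3.14, -0.0]
wrist_force: [0.2, -0.1, 3.6]
width: -0.002
grip_force: 1.8
```

>>> drive_tool(claw=[0,0,0,0,0,0,0,0], slide=[[0,0,0],[0,0,0.01],[0,0,0.03],[0,0,0.06],[0,0,0.1],[0,0,0.14],[0,0,0.18],[0,0,0.2]], yaw=[0,0,0,0,0,0,0,0])

```text
time: 11.7
tool_pos: [0.6518, -0.165, 0.3451]
tcp_rot: [-0.0, 3.138, -0.002]
wrist_force: [1.3, -0.0, 0.8]
width: 0.005
grip_force: 0.0
```

```bash
python3 - <<'E'
from workcell import bot
import cv2
c=bot.read_camera("side");cv2.imwrite("pics/side2.png",c["color"][:,:,::-1])
E
```

```text
(no output)
```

View pics/side2.png

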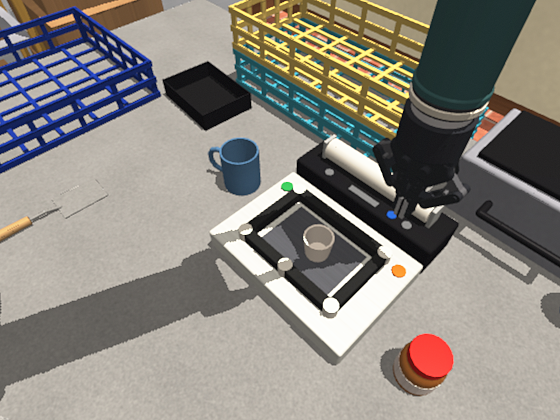

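The fingers are clear above mark5. The cup (318,243), mug (240,166) and jar (427,365) haven't moved.

```bash
python3 -c "
from workcell import bot
print(bot.finish_job())"
```

```text
the job is handed in; nothing more can be done
None
```

I traced the gasket from the green-tag dot to the orange-tag dot in one pass at roughly 3–5 N, with no lift-off seen at any check. I then lifted clear with the cup, mug and jar still in place, and handed the job in at about 12 s; no verdict was returned.

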